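Set the warming plate and start it

ROBOT

A 7-joint arm with a two-finger parallel gripper is mounted at the origin on a cart in front of the work surface, level with it; the furniture and walls round the work are solid. World frame = base frame: x ahead of the robot, y to its left, z up, the work surface at z = 0. Lengths are in m, angles in rad, forces in N, time in s.
With the tool pointing down it reaches from about 0.35 to 0.9 m from the base axis. Payload 19.9 kg.
Tool frame: the origin (TCP) lies midway between the tips of the shut fingers; the grasp point (between the pads) lies 19 mm behind it (arm.pinch_z is the distance from the TCP to the grasp point, in m); x points along the fingers, y is the direction in which the jaws open and shut, and the axes are right-handed (so a half turn about x gives the same grasp; the last joint's range is limited). The gripper opens to 85 mm and grips with 20 to 120 N. Pads are 22 mm wide; open, the fingers measure 114 mm over their backs; the gripper's body (76 mm by 85 mm) begins 54 mm behind the grasp point. The pads swing forward as they close: fully open they stand 13 mm farther back than shut.
Start: joints at [1.141, 0.417, -0.01, 1.614, 0.005, 1.111, -0.053], TCP at [0.237, -0.578, 0.231] pointing down, gripper open.
Joint ranges: [-2.81, 2.81], [-0.39, 2.02], [-1.27, 1.25], [0.06, 2.57], [-1.19, 4.33], [0.19, 2], [-2.82, 2.82]. Speed limits (rad/s): [1.89, 1.89, 2.39, 2.39, 3.01, 3.01, 3.01].

INTERFACE

Orientations are given as a 3x3 rotation matrix whose columns are the frame's x, y, z axes.
In Python, from workcell import arm gives the robot as it stands.
- The arm moves only by the shell command python3 -m handwheel 'ROWS' [FORCE]. ROWS is a JSON object of lists of equal length, an entry for each row: "delta_pos": the shift along the tool's x, y, z in m, a list of three; "yaw": the turn about the tool's x in rad; "hand": the finger opening in m, from 0 to 0.0854. In form: {"delta_pos": [[tx, ty, tz], ...], "yaw": [yaw, ...], "hand": [hand, ...]}. A call has 1 to 5 rows; each row shifts and turns the commanded pose from where the row before left it, along the tool's axes as they then stand; what a row does not reach is not made up. A row lasts 1/10 s, in which the tool goes at most 50 mm and 8.59 degrees, less where a joint would pass 70% of its speed; a pose out of reach is approached as far as the arm can. A call with a gripper value outside its range is refused whole. The fingers move at their own pace and stop on an object; FORCE is the grip in N (left out, the last holds). Time passes only in rows, so rows that do not move let the fingers close. It gives the time, the measured TCP pose, the force and the opening at its end, in the units of the state.
- arm.get_obs(): the state, without advancing time (a new reading comes with each control period).
- arm.read_camera(name): name is "scene" or "top"; returns the picture (420x560x3 uint8, blue, green, red); there is no depth.
- arm.camera_model(name): a dict with "intrinsics" (3x3 intrinsics, pixels), "eye" and "orientation" of the camera in the world. Camera axes: x right, y up, looking along -z (the intrinsics and any distortion apply to the point x, -y, -z); pixel columns grow to the right and rows downward; lengths in m; the calibration is good to about 2 mm. A picture is of the moment at which its call begins. camera_model takes no time and is no camera call.
- arm.finish_job(): hands the job in, once; it reports no verdict.
The state is a dict: "clock": time; "joints": joint angles; "dq": joint speeds; "joint_torque": joint torques, N m; "ee_pos": TCP position; "ee_rot": TCP orientation; "ft_force": force on the tool from outside, world axes, zero at the start; "wrist_torque": the same for the moment, N m; "opening": finger opening in m.
Only numpy, scipy, OpenCV 4.12 (cv2) and the standard library are available. Lean on these libraries where they do the work, as an engineer would, in place of code of your own. Each camera call takes 0.05 s, during which the arm holds its last target.

TASK

Start the warming plate under the measuring cup. With a fingertip on top of its big round dial, gently rub the dial round clockwise, click by click, until its white line has clicked in at the long thick mark; then push the round button beside it all the way down and let go. Nothing is to be gripped or lifted: do not shove the warming plate along the worktop, and leave the cup and everything around it standing where it is.

Things in the scene. Friction and masses are not known exactly. Their poses are not given: they have to be found in the camera images.
- warmer: The unit: white warming plate, 270 x 240 x 42 mm, about 2.5 kg, loose on rubber feet. Origin: centre of its underside; x points to its back (away from the robot at yaw 0), y to its left, z up. On top: a round dark steel hotplate (124 mm across, 4 mm high) in the back half, the dial front left, the button front right.
- dial_centre (a point): Centre of the dial's top face, on its upright axis, 55 mm above the worktop, at (-68, 45, 55) mm in the unit's frame. The dial is a flat black disc 92 mm across with a knurled edge; its top lies 13 mm above the housing. It is sprung: from about 1 to 2 N it yields downward, 1.2 N per mm, up to 5 mm (about 7 N). A white line runs on its top from near the centre to the rim.
- dial (a joint): Turn of the dial, rad, growing clockwise from above. Detents at 0, 0.524, 1.047, 1.571, 2.094, 2.618, each with a mark on the housing; stops at -0.2 and 2.85. At 0 the white line points to the unit's +y, at 1.571 to +x, the long mark. Starts in one of the first three. Leaving a detent takes 0.035 N m (1.2 N of friction 30 mm off the axis; a press of 5 N or more does not slip); let go, it falls into the nearest detent.
- long_mark (a point): Middle of the long thick black mark (15 x 5 mm; the other five are 6 x 2 mm) on the housing just outside the dial, 61.5 mm behind the dial's axis, 43 mm above the worktop.
- button_top (a point): Centre of the top of the round grey push button, 26 mm across, in an aluminium collar; 60 mm above the worktop when not pressed, at (-75, -75) mm in the warming plate's frame.
- button (a joint): How far the button is pressed, m: 0 up, 0.006 fully down. Springs back. It begins to move at 1.5 N and is fully down at 5 N.
- plate_centre (a point): Centre of the hotplate's top, 46 mm above the worktop.
- cup: Steel measuring cup, 75 x 149 x 46 mm, loose on the hotplate; its flat handle points to the right. Origin: centre of the underside of its 75 x 149 mm outline; the bowl's axis lies 37 mm from it along +y. Not to be moved.
- butter: Wrapped stick of butter, 33 x 120 x 32 mm, right of the warming plate. Origin: centre of its underside. Not to be moved.
- spice_jar: Clear jar with a pale label and a black cap, 43 mm across, 105 mm tall, left of the warming plate. Origin: centre of its underside. Not to be moved.
- plain_ring: Plain steel pastry ring, 71 mm across, 30 mm high, left of the warming plate. Origin: centre of its underside. Not to be moved.
- fluted_ring: Fluted steel pastry ring, 55 mm across, 30 mm high, right of the warming plate's back. Origin: centre of its underside. Not to be moved.
- yolk_bowl: Small glass bowl, 116 mm across, 44 mm high, to the right on the worktop. Origin: centre of its underside. Not to be moved.

How it is judged:
By the outcome, as a careful person would: the job done as asked, in the order asked, and still so for the second after the job is handed in, with the robot touching nothing.
It also fails if it takes over 53 s, if anything falls off the work surface, if the arm or the gripper's body presses on something with over 40 N, if the wrist force passes 120 N, or if a joint passes its speed limit or range.

## Working session

There is one attempt and no reset: what is moved stays moved. The work goes in short steps, Python scripts to look and compute and a shell command to move; the robot and the scene stay as the last step left them, time stands still between calls to the robot, and variables do not carry over. Pictures are saved under pics/ and viewed, and the job is handed in when it is done.

```bash
mkdir -p pics; ls; cat > h.py <<'E'
from workcell import arm
import numpy as np, cv2
def ray(name,u,v,z):
    m=arm.camera_model(name);K=np.array(m["intrinsics"]);R=np.array(m["orientation"]);e=np.array(m["eye"])
    d=np.linalg.inv(K)@[u,v,1];d=R@(d*[1,-1,-1]);return e+d*(z-e[2])/d[2]
def proj(name,p):
    m=arm.camera_model(name);K=np.array(m["intrinsics"]);R=np.array(m["orientation"]);e=np.array(m["eye"])
    c=R.T@(np.array(p)-e)*[1,-1,-1];q=K@c;return q[:2]/q[2]
E
python3 - <<'E'
from h import *
for n in("scene","top"):
    print({k:(np.round(v,3).tolist() if k!='x' else v) if not isinstance(v,str) else v for k,v in arm.camera_model(n).items()})
    cv2.imwrite(f"pics/{n}0.png",arm.read_camera(n))
o=arm.get_obs()
for k,v in o.items(): print(k,np.round(v,3).tolist())
print(arm.pinch_z)
E
```

```text
pics
{'intrinsics': [[414.693, 0.0, 279.327], [0.0, 414.693, 207.683], [0.0, 0.0, 1.0]], 'eye': [0.229, 0.737, 0.601], 'orientation': [[-0.881, 0.262, -0.394], [-0.473, -0.49, 0.732], [-0.001, 0.831, 0.556]]}
{'intrinsics': [[395.905, 0.0, 280.255], [0.0, 395.905, 209.7], [0.0, 0.0, 1.0]], 'eye': [0.335, 0.027, 1.163], 'orientation': [[0.072, 0.971, -0.229], [-0.997, 0.07, -0.014], [0.003, 0.23, 0.973]]}
clock 0.1
joints [1.141, 0.418, -0.01, 1.614, 0.005, 1.111, -0.053]
dq [-0.002, 0.001, 0.001, -0.002, 0.001, 0.002, 0.0]
joint_torque [0.001, -86.582, 0.681, -43.564, 0.019, 0.005, 0.0]
ee_pos [0.237, -0.578, 0.231]
ee_rot [[-0.0, 0.379, -0.925], [0.001, -0.925, -0.379], [-1.0, -0.001, 0.0]]
ft_force [0.166, -0.388, -0.596]
wrist_torque [0.019, 0.028, -0.002]
opening 0.085
0.0187
```

View pics/top0.png

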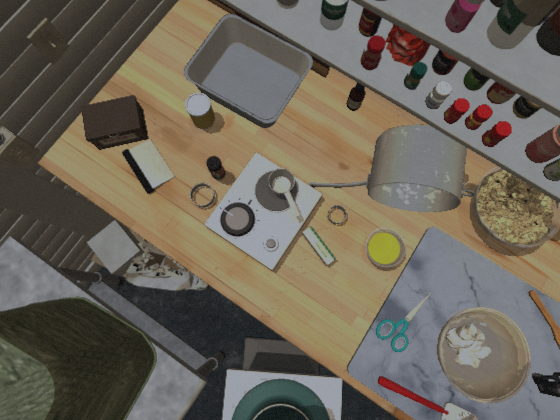

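View pics/scene0.png

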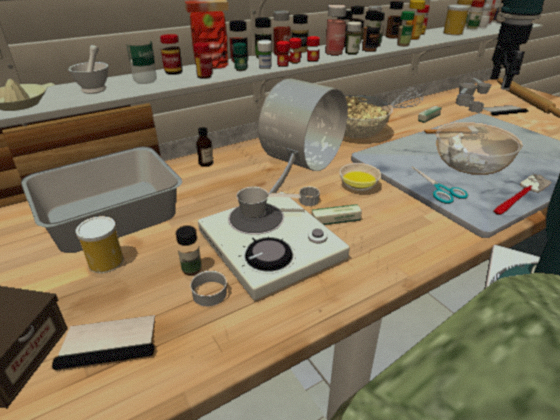

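The top view shows the unit around (264,210), with the dial at about (237,219) and the button at about (271,244). The scene view shows the dial at about (269,253) and the button at about (317,236). Next I'll zoom in and measure.

```bash
python3 - <<'E'
from h import *
a=cv2.imread("pics/top0.png");b=cv2.imread("pics/scene0.png")
ca=cv2.resize(a[145:275,195:345],None,fx=5,fy=4.6 and 5,interpolation=cv2.INTER_CUBIC)[:600]
cb=cv2.resize(b[180:300,190:350],None,fx=5,fy=5,interpolation=cv2.INTER_CUBIC)
cv2.imwrite("pics/ca.png",ca);cv2.imwrite("pics/cb.png",cb)
# dial blob: dark pixels
for n,im,(x0,y0,x1,y1),z in(("top",a,(212,195,262,242),.055),("scene",b,(240,230,300,275),.055)):
    g=cv2.cvtColor(im,cv2.COLOR_BGR2GRAY)[y0:y1,x0:x1]
    m=(g<95).astype(np.uint8)
    c=max(cv2.findContours(m,cv2.RETR_EXTERNAL,cv2.CHAIN_APPROX_NONE)[0],key=cv2.contourArea)
    c=cv2.convexHull(c);e=cv2.fitEllipse(c);print(n,np.add(e[0],(x0,y0)),e,ray(n,e[0][0]+x0,e[0][1]+y0,z))
print(ray("top",271,244,.06),ray("scene",317,235,.06))
E
```

```text
top [237.23832512 219.13424683] ((25.238325119018555, 24.134246826171875), (33.20831298828125, 34.631629943847656), 67.75137329101562) [0.55947919 0.16322774 0.055     ]
scene [268.04911613 253.72284508] ((28.049116134643555, 23.72284507751465), (34.19546890258789, 47.43920135498047), 92.20427703857422) [0.55672694 0.17672712 0.055     ]
[0.49437189 0.06135794 0.06      ] [0.49188846 0.07870561 0.06      ]
```

View pics/ca.png

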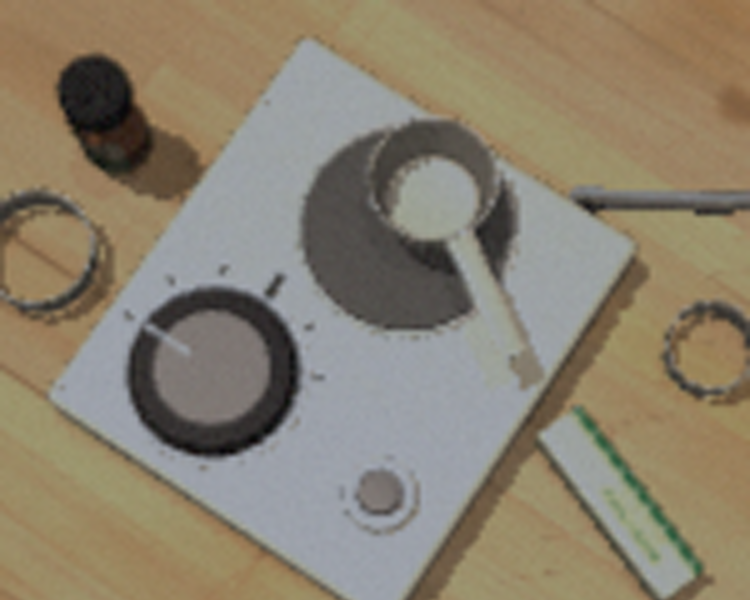

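View pics/cb.png

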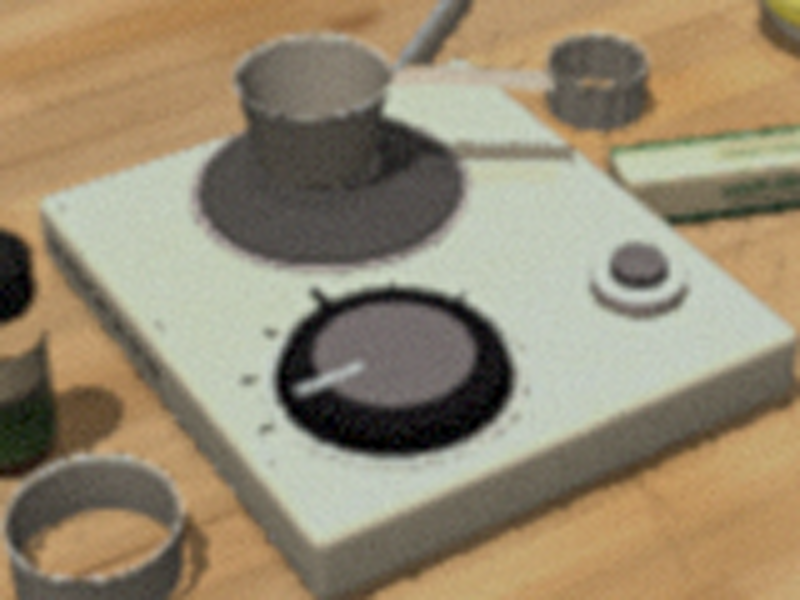

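The white line points at the first thin mark (detent 0), so it needs three clicks. The two views disagree by about 15 mm, so I'll triangulate and check both cameras.

```bash
cat >> h.py <<'E'
def tri(pt,ps):
    A=[];e=[];
    for n,(u,v) in(("top",pt),("scene",ps)):
        a=ray(n,u,v,0);o=np.array(arm.camera_model(n)["eye"]);d=(a-o)/np.linalg.norm(a-o);A.append(np.eye(3)-np.outer(d,d));e.append(A[-1]@o)
    p=np.linalg.lstsq(np.vstack(A),np.hstack(e),rcond=None)[0]
    return p,np.linalg.norm(np.hstack(e)-np.vstack(A)@p)
E
python3 - <<'E'
from h import *
T=lambda u,v:(195+u/5-.4,145+v/5-.4)
S=lambda u,v:(190+u/5-.4,180+v/5-.4)
for n,t,s in [("button .06",T(380,491),S(638,263)),("left corner .042",T(52,395),S(318,543)),("back left .042",T(309,38),S(43,203)),("backright",T(635,245),S(475,75)),("longmark .043",T(277,285),S(322,298)),("line inner .055",T(188,354),S(364,366)),("line outer",T(147,326),S(294,391)),("dial",T(213,370),S(397,365))]:
    print(n,*[np.round(q,4) for q in tri(t,s)])
    for z in(.042,.06): print("   ",z,ray("top",*t,z).round(4),ray("scene",*s,z).round(4))
print([arm.camera_model(n).keys() for n in("top","scene")])
for n in("top","scene"): print(n,proj(n,arm.get_obs()["ee_pos"]))
b=cv2.imread("pics/scene0.png");a=cv2.imread("pics/top0.png")
cv2.imwrite("pics/g.png",np.hstack([cv2.resize(a[340:420,460:560],None,fx=4,fy=4),cv2.resize(b[40:120,460:560],None,fx=4,fy=4)]))
E
```

```text
button .06 [0.4983 0.0629 0.0547] 0.0002
    0.042 [0.5003 0.0633 0.042 ] [0.5044 0.0472 0.042 ]
    0.06 [0.4977 0.0627 0.06  ] [0.4955 0.0694 0.06  ]
left corner .042 [0.5437 0.2577 0.0349] 0.0001
    0.042 [0.5423 0.2562 0.042 ] [0.5398 0.2637 0.042 ]
    0.06 [0.539  0.2525 0.06  ] [0.5298 0.2789 0.06  ]
back left .042 [0.7738 0.1277 0.0349] 0.0003
    0.042 [0.7713 0.1272 0.042 ] [0.7668 0.1353 0.042 ]
    0.06 [0.7643 0.1255 0.06  ] [0.7495 0.1547 0.06  ]
backright [ 0.6559 -0.0772  0.0292] 0.0059
    0.042 [ 0.6563 -0.0749  0.042 ] [ 0.6419 -0.0588  0.042 ]
    0.06 [ 0.6511 -0.0732  0.06  ] [ 0.6286 -0.0332  0.06  ]
longmark .043 [0.6173 0.1329 0.0397] 0.0002
    0.042 [0.6169 0.1327 0.042 ] [0.6156 0.1353 0.042 ]
    0.06 [0.6124 0.131  0.06  ] [0.6032 0.1547 0.06  ]
line inner .055 [0.5692 0.1787 0.0541] 0.0004
    0.042 [0.5721 0.1804 0.042 ] [0.5764 0.1664 0.042 ]
    0.06 [0.5683 0.178  0.06  ] [0.5652 0.1847 0.06  ]
line outer [0.5854 0.2045 0.0532] 0.0014
    0.042 [0.5869 0.2059 0.042 ] [0.5938 0.1937 0.042 ]
    0.06 [0.5829 0.203  0.06  ] [0.582  0.2112 0.06  ]
dial [0.5622 0.1643 0.0468] 0.0007
    0.042 [0.5637 0.1651 0.042 ] [0.5646 0.1593 0.042 ]
    0.06 [0.56   0.1629 0.06  ] [0.5538 0.1779 0.06  ]
[dict_keys(['intrinsics', 'eye', 'orientation']), dict_keys(['intrinsics', 'eye', 'orientation'])]
top [548.60987721 368.72977969]
scene [497.1136723   87.92641946]
```

View pics/g.png

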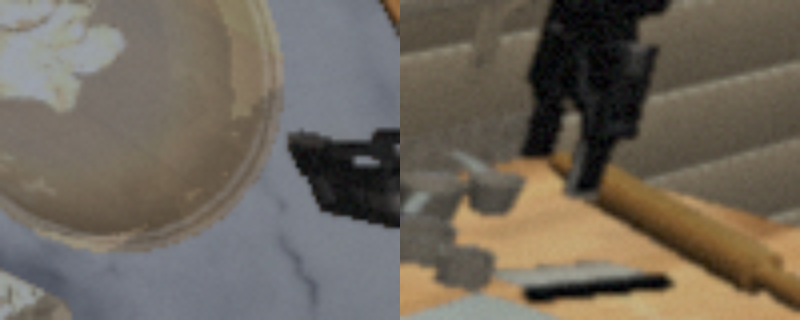

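The pose agrees to a few mm: unit yaw is about -0.515, the dial is at about (0.561, 0.164) and the button at about (0.497, 0.064). I'll shut the fingers and travel at height to the front edge of the dial.

```bash
python3 -m handwheel '{"delta_pos":[[0,-0.026,-0.025],[0,-0.026,-0.025],[0,-0.026,-0.025],[0,-0.026,-0.025],[0,-0.026,-0.025]],"yaw":[0,0,0,0,0],"hand":[0,0,0,0,0]}' 20
```

```text
clock: 0.6
ee_pos: [0.3035, -0.4091, 0.2311]
ee_rot: [[-0.0, 0.379, -0.925], [0.0, -0.925, -0.379], [-1.0, -0.0, 0.0]]
ft_force: [0.7, -0.3, 0.7]
opening: 0.0125
```

```bash
for i in 1; do python3 -m handwheel '{"delta_pos":[[0,-0.026,-0.025],[0,-0.026,-0.025],[0,-0.026,-0.025],[0,-0.026,-0.025],[0,-0.026,-0.025]],"yaw":[0,0,0,0,0],"hand":[0,0,0,0,0]}'; done
python3 -m handwheel '{"delta_pos":[[0,-0.026,-0.025],[0,-0.026,-0.025],[0,-0.026,-0.025],[0,-0.026,-0.025],[0,-0.026,-0.025]],"yaw":[0,0,0,0,0],"hand":[0,0,0,0,0]}'
python3 -m handwheel '{"delta_pos":[[0,-0.026,-0.025],[0,-0.026,-0.025],[0,-0.026,-0.025],[0,-0.026,-0.025],[0,0,0]],"yaw":[0,0,0,0,0],"hand":[0,0,0,0,0]}'
python3 - <<'E'
from h import *
o=arm.get_obs();print(o["joints"],o["clock"])
R=np.array(o["ee_rot"]);print(R.T@(np.array([.531,.164,.075])-o["ee_pos"]))
E
```

```text
clock: 1.1
ee_pos: [0.3698, -0.2415, 0.2312]
ee_rot: [[-0.0, 0.379, -0.925], [0.0, -0.925, -0.379], [-1.0, -0.0, 0.0]]
ft_force: [1.1, -0.4, 0.5]
opening: 0.0003
clock: 1.6
ee_pos: [0.4363, -0.0739, 0.2313]
ee_rot: [[-0.0, 0.379, -0.925], [-0.0, -0.925, -0.379], [-1.0, 0.0, 0.0]]
ft_force: [1.0, -0.9, 0.1]
opening: -0.0
clock: 2.1
ee_pos: [0.4899, 0.0632, 0.2312]
ee_rot: [[0.0, 0.384, -0.923], [0.002, -0.923, -0.384], [-1.0, -0.002, -0.001]]
ft_force: [0.2, 0.2, -0.6]
opening: 0.0
[ 0.27085086  0.21602505 -0.5213938   1.91862342  0.12215703  1.03771078
 -1.47962701] 2.1
[ 0.15638216 -0.07701646 -0.07655563]
```

```bash
python3 -m handwheel '{"delta_pos":[[0,-0.026,-0.0255],[0,-0.026,-0.0255],[0,-0.025,-0.0255],[0.03,0,0],[0.03,0,0]],"yaw":[0,0,0,0,0],"hand":[0,0,0,0,0]}'
python3 -m handwheel '{"delta_pos":[[0.03,0,0],[0.03,0,0],[0.03,0,0],[0,0,0],[0,0,0]],"yaw":[0,0,0,0,0],"hand":[0,0,0,0,0]}'
python3 - <<'E'
from h import *
o=arm.get_obs();print(o["joints"],o["clock"])
R=np.array(o["ee_rot"]);print(R.T@(np.array([.531,.164,.055])-o["ee_pos"]))
for n in("top","scene"): cv2.imwrite(f"pics/{n}1.png",arm.read_camera(n))
a=cv2.imread("pics/top1.png");b=cv2.imread("pics/scene1.png")
cv2.imwrite("pics/c1.png",np.hstack([cv2.resize(a[175:265,205:305],None,fx=4,fy=4),cv2.resize(b[200:290,230:330],None,fx=4,fy=4)]))
E
```

```text
clock: 2.6
ee_pos: [0.531, 0.1599, 0.1705]
ee_rot: [[0.001, 0.38, -0.925], [0.001, -0.925, -0.38], [-1.0, -0.0, -0.001]]
ft_force: [0.8, -0.0, -0.2]
opening: -0.0001
clock: 3.1
ee_pos: [0.5307, 0.159, 0.0817]
ee_rot: [[-0.001, 0.379, -0.925], [-0.0, -0.925, -0.379], [-1.0, -0.0, 0.001]]
ft_force: [-0.3, -0.0, -0.4]
opening: 0.0
[ 0.03545792  0.53040391 -0.48249326  1.89496616  0.33400571  0.79675209
 -1.80913584] 3.1
[ 0.02672862 -0.00449232 -0.00216013]
```

View pics/c1.png

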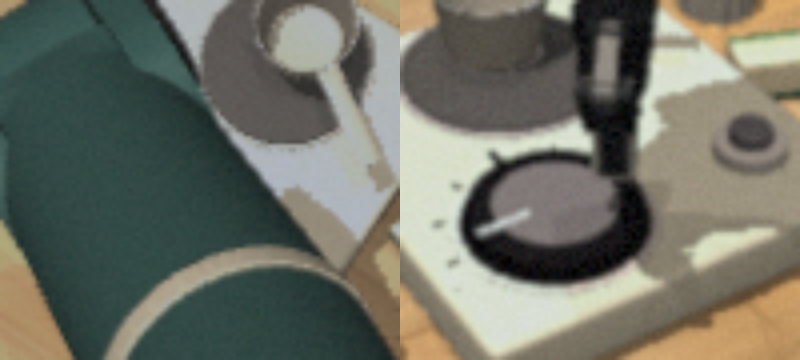

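```bash
python3 -m handwheel '{"delta_pos":[[0,0,0],[0,0,0],[0,0,0],[0,0,0],[0,0,0]],"yaw":[-0.12,-0.12,-0.12,-0.12,0],"hand":[0,0,0,0,0]}'
cat >> h.py <<'E'
C=np.array([.561,.164,.055])
def plan(th,target=None):
    """tool-frame shift per row for a cw arc of th rad about C; shift to target"""
    o=arm.get_obs();R=np.array(o["ee_rot"]);p=np.array(o["ee_pos"])
    r=R.T@(p-C);c,s=np.cos(th),np.sin(th)
    r2=np.array([r[0],r[1]*c-r[2]*s,r[1]*s+r[2]*c])
    d=p-C
    print("clock",round(o["clock"],2),"pos",p.round(4),"off",(d*1000).round(1),"F",np.round(o["ft_force"],1),"j7",round(o["joints"][6],2),"j6",round(o["joints"][5],2))
    print("arc row",(r2-r).round(5))
    if target is not None: print("to target",(R.T@(np.array(target)-p)).round(4))
E
python3 -c "
from h import *
plan(.06,[.531,.164,.058])"
```

```text
clock: 3.7
ee_pos: [0.5316, 0.159, 0.0827]
ee_rot: [[0.002, 0.765, -0.644], [0.0, -0.644, -0.765], [-1.0, 0.001, -0.002]]
ft_force: [0.5, 0.3, 0.5]
opening: 0.0001
clock 3.7 pos [0.5316 0.159  0.0827] off [-29.4  -5.   27.7] F [0.5 0.3 0.5] j7 -1.39 j6 0.82
arc row [ 0.      -0.00133 -0.0012 ]
to target [ 0.0247 -0.0037 -0.0034]
```

```bash
python3 -m handwheel '{"delta_pos":[[0.012,0,0],[0.010,0,0],[0.003,0,0],[0,0,0],[0,0,0]],"yaw":[0,0,0,0,0],"hand":[0,0,0,0,0]}'
python3 -m handwheel '{"delta_pos":[[0.002,0,0],[0,0,0],[0,0,0]],"yaw":[0,0,0],"hand":[0,0,0]}'
python3 -m handwheel '{"delta_pos":[[0.002,0,0],[0,0,0],[0,0,0]],"yaw":[0,0,0],"hand":[0,0,0]}'
```

```text
clock: 4.2
ee_pos: [0.5308, 0.1594, 0.0563]
ee_rot: [[-0.0, 0.763, -0.646], [0.0, -0.646, -0.763], [-1.0, -0.0, -0.0]]
ft_force: [0.4, 0.5, 0.5]
opening: -0.0003
clock: 4.5
ee_pos: [0.531, 0.1592, 0.0545]
ee_rot: [[0.0, 0.764, -0.646], [0.0, -0.646, -0.764], [-1.0, 0.0, -0.0]]
ft_force: [0.4, 1.1, 1.6]
opening: 0.0
clock: 4.8
ee_pos: [0.531, 0.1592, 0.0524]
ee_rot: [[0.0, 0.764, -0.646], [0.0, -0.646, -0.764], [-1.0, 0.0, -0.0]]
ft_force: [0.3, 1.6, 4.5]
opening: -0.0001
```

```bash
python3 -m handwheel '{"delta_pos":[[0.001,0,0],[0,0,0],[0,-0.0013,-0.0012],[0,-0.0013,-0.0012],[0,-0.0013,-0.0012]],"yaw":[0,0,0.06,0.06,0.06],"hand":[0,0,0,0,0]}'
python3 -m handwheel '{"delta_pos":[[0,-0.0013,-0.0012],[0,-0.0013,-0.0012],[0,-0.0013,-0.0012]],"yaw":[0.06,0.06,0.06],"hand":[0,0,0]}'
python3 -c "
from h import *
plan(.06)
cv2.imwrite('pics/s2.png',cv2.resize(arm.read_camera('scene')[200:290,230:330],None,fx=4,fy=4))"
```

```text
clock: 5.3
ee_pos: [0.5305, 0.1643, 0.0514]
ee_rot: [[-0.0, 0.634, -0.774], [-0.0, -0.774, -0.634], [-1.0, 0.0, 0.0]]
ft_force: [-1.2, -1.1, 5.7]
opening: -0.0002
clock: 5.6
ee_pos: [0.5308, 0.1699, 0.0513]
ee_rot: [[-0.0, 0.485, -0.874], [0.0, -0.874, -0.485], [-1.0, -0.0, 0.0]]
ft_force: [-1.6, 1.5, 6.1]
opening: -0.0002
clock 5.6 pos [0.5308 0.1699 0.0513] off [-30.2   5.9  -3.7] F [-1.6  1.5  6.1] j7 -1.75 j6 0.75
arc row [ 0.      -0.00138 -0.00123]
```

View pics/s2.png

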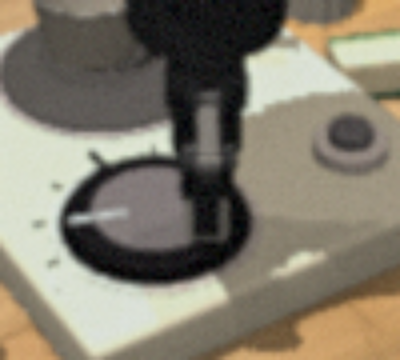

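The line has moved to about (95,216) in the crop, just short of the second mark, so the dial follows the finger. I'll finish the stroke and release.

```bash
python3 -m handwheel '{"delta_pos":[[0,-0.0014,-0.0012],[0,-0.0014,-0.0012],[0,-0.0014,-0.0012],[0,0,0]],"yaw":[0.06,0.06,0.04,0],"hand":[0,0,0,0]}'
python3 -m handwheel '{"delta_pos":[[-0.004,0,0],[-0.008,0,0],[0,0,0],[0,0,0]],"yaw":[0,0,0,0],"hand":[0,0,0,0]}'
python3 -c "
from h import *
plan(.06,[.531,.158,.058])
cv2.imwrite('pics/s3.png',cv2.resize(arm.read_camera('scene')[200:290,230:330],None,fx=4,fy=4))"
```

```text
clock: 6.05
ee_pos: [0.5323, 0.1754, 0.0514]
ee_rot: [[-0.0, 0.341, -0.94], [0.0, -0.94, -0.341], [-1.0, -0.0, 0.0]]
ft_force: [-2.6, 0.6, 5.0]
opening: -0.0003
clock: 6.45
ee_pos: [0.5326, 0.1748, 0.0635]
ee_rot: [[0.0, 0.341, -0.94], [0.0, -0.94, -0.341], [-1.0, 0.0, -0.0]]
ft_force: [-0.2, -1.0, -0.1]
opening: -0.0
clock 6.45 pos [0.5326 0.1748 0.0635] off [-28.4  10.8   8.5] F [-0.2 -1.  -0.1] j7 -1.88 j6 0.77
arc row [ 0.      -0.00134 -0.00123]
to target [0.0055 0.0152 0.0072]
```

View pics/s3.png

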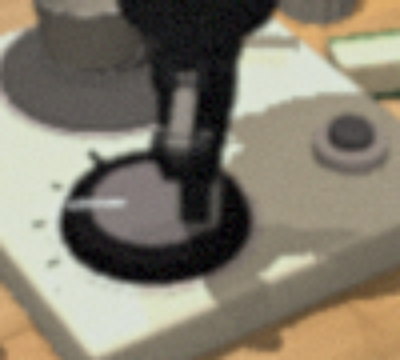

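```bash
cat >> h.py <<'E'
def angle(i,o,off=(0,0)):
    # line ends in 4x crop px; returns dial angle
    P=[ray("scene",230+u/4-.4+off[0],200+v/4-.4+off[1],.055) for u,v in(i,o)]
    d=P[1]-P[0]; return (np.pi/2-.515)-np.arctan2(d[1],d[0])
E
python3 -c "
from h import *
print(angle((125,203),(68,206)), angle((128,213),(68,222)), angle((530-400,213),(478-400,235)))
c=ray('scene',230+155/4,200+213/4,.055)
for q in((54,263),(39,224),(56,186),(95,156)):
  p=ray('scene',230+q[0]/4-.4,200+q[1]/4-.4,.043); d=p-C; print(np.pi/2-.515-np.arctan2(d[1],d[0]), np.hypot(d[0],d[1]))
"
```

```text
0.4823486093306868 0.33452734082337576 -0.026041150773275845
-0.027988585676443245 0.0626330814515099
0.48441530954379786 0.0621200325918613
1.0040767468234442 0.06121792126463252
1.5284828362473148 0.06316981266564799
```

The dial sits in detent 1 (measured 0.48, and the marks in that view read about 0.03 low). Second stroke.

```bash
python3 -m handwheel '{"delta_pos":[[0,0.007,0.004],[0,0.008,0.003],[0,0,0],[0,0,0],[0,0,0]],"yaw":[-0.13,-0.13,-0.13,-0.13,0],"hand":[0,0,0,0,0]}'
python3 -c "
from h import *
plan(.06,[.531,.158,.0515])"
```

```text
clock: 7.0
ee_pos: [0.532, 0.1583, 0.063]
ee_rot: [[-0.001, 0.765, -0.644], [0.0, -0.644, -0.765], [-1.0, -0.001, 0.0]]
ft_force: [0.0, 0.2, 0.8]
opening: -0.0
clock 7.0 pos [0.532  0.1583 0.063 ] off [-29.   -5.7   8. ] F [0.  0.2 0.8] j7 -1.41 j6 0.79
arc row [ 0.      -0.00135 -0.00115]
to target [ 0.0115 -0.0006  0.0009]
```

```bash
python3 -m handwheel '{"delta_pos":[[0.006,0,0],[0.003,0,0],[0.0025,0,0],[0,0,0],[0,0,0]],"yaw":[0,0,0,0,0],"hand":[0,0,0,0,0]}'
python3 -m handwheel '{"delta_pos":[[0,-0.0013,-0.0012],[0,-0.0013,-0.0012],[0,-0.0013,-0.0012],[0,-0.0013,-0.0012],[0,-0.0013,-0.0012]],"yaw":[0.06,0.06,0.06,0.06,0.06],"hand":[0,0,0,0,0]}'
python3 -m handwheel '{"delta_pos":[[0,-0.0013,-0.0012],[0,-0.0014,-0.0012],[0,-0.0014,-0.0012],[0,-0.0014,-0.0012],[0,0,0]],"yaw":[0.06,0.06,0.06,0.04,0],"hand":[0,0,0,0,0]}'
python3 -m handwheel '{"delta_pos":[[-0.004,0,0],[-0.008,0,0],[0,0,0],[0,0,0]],"yaw":[0,0,0,0],"hand":[0,0,0,0]}'
python3 -c "
from h import *
plan(.06,[.531,.158,.058])
cv2.imwrite('pics/s4.png',cv2.resize(arm.read_camera('scene')[200:290,230:330],None,fx=4,fy=4))"
```

```text
clock: 7.5
ee_pos: [0.532, 0.1587, 0.0518]
ee_rot: [[-0.0, 0.763, -0.646], [-0.0, -0.646, -0.763], [-1.0, -0.0, 0.0]]
ft_force: [-2.5, -1.1, 4.9]
opening: 0.0003
clock: 8.0
ee_pos: [0.5316, 0.1677, 0.0518]
ee_rot: [[-0.001, 0.536, -0.844], [-0.0, -0.844, -0.536], [-1.0, -0.0, 0.001]]
ft_force: [-4.7, 0.8, 5.6]
opening: -0.0002
clock: 8.5
ee_pos: [0.5337, 0.1752, 0.052]
ee_rot: [[-0.0, 0.34, -0.94], [0.0, -0.94, -0.34], [-1.0, -0.0, -0.0]]
ft_force: [-1.1, 0.7, 5.5]
opening: -0.0001
clock: 8.9
ee_pos: [0.534, 0.1744, 0.0641]
ee_rot: [[0.0, 0.341, -0.94], [0.0, -0.94, -0.341], [-1.0, 0.0, -0.0]]
ft_force: [0.6, -0.0, -0.2]
opening: 0.0001
clock 8.9 pos [0.534  0.1744 0.0641] off [-27.   10.4   9.1] F [ 0.6 -0.  -0.2] j7 -1.88 j6 0.77
arc row [ 0.      -0.00127 -0.00118]
to target [0.0061 0.0144 0.0084]
```

View pics/s4.png

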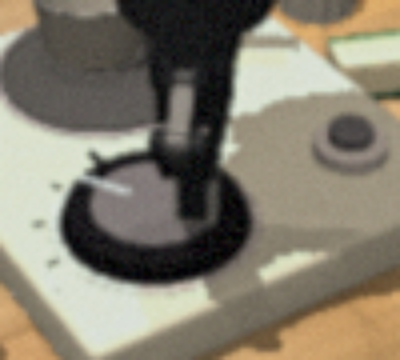

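```bash
python3 -c "
from h import *
print(angle((131,193),(82,177)))"
python3 -m handwheel '{"delta_pos":[[0,0.007,0.005],[0,0.008,0.005],[0,0,0],[0,0,0],[0,0,0]],"yaw":[-0.13,-0.13,-0.13,-0.13,0],"hand":[0,0,0,0,0]}'
python3 -c "
from h import *
plan(.06,[.531,.158,.0515])"
```

```text
1.0314391519713335
clock: 9.45
ee_pos: [0.5307, 0.1565, 0.0635]
ee_rot: [[-0.001, 0.765, -0.644], [0.0, -0.644, -0.765], [-1.0, -0.001, 0.0]]
ft_force: [-0.1, 0.9, 0.6]
opening: -0.0001
clock 9.45 pos [0.5307 0.1565 0.0635] off [-30.3  -7.5   8.5] F [-0.1  0.9  0.6] j7 -1.4 j6 0.78
arc row [ 0.      -0.00148 -0.00115]
to target [ 0.012  -0.0007 -0.0013]
```

The dial is in detent 2 (measured 1.03). Third stroke.

```bash
python3 -m handwheel '{"delta_pos":[[0.006,0,0],[0.003,0,0],[0.0028,0,0],[0,0,0],[0,0,0]],"yaw":[0,0,0,0,0],"hand":[0,0,0,0,0]}'
python3 -m handwheel '{"delta_pos":[[0,-0.0014,-0.0012],[0,-0.0014,-0.0012],[0,-0.0014,-0.0012],[0,-0.0014,-0.0012],[0,-0.0014,-0.0012]],"yaw":[0.06,0.06,0.06,0.06,0.06],"hand":[0,0,0,0,0]}'
python3 -m handwheel '{"delta_pos":[[0,-0.0014,-0.0012],[0,-0.0014,-0.0012],[0,-0.0014,-0.0012],[0,-0.001,-0.0008],[0,0,0]],"yaw":[0.06,0.06,0.06,0.04,0],"hand":[0,0,0,0,0]}'
python3 -m handwheel '{"delta_pos":[[-0.004,0,0],[-0.008,0,0],[-0.03,0,0],[-0.03,0,0]],"yaw":[0,0,0,0],"hand":[0,0,0,0]}'
python3 -c "
from h import *
plan(.06,[.497,.064,.11])
cv2.imwrite('pics/s5.png',cv2.resize(arm.read_camera('scene')[200:290,230:330],None,fx=4,fy=4))"
```

```text
clock: 9.95
ee_pos: [0.5307, 0.1569, 0.052]
ee_rot: [[-0.0, 0.763, -0.646], [-0.0, -0.646, -0.763], [-1.0, -0.0, 0.0]]
ft_force: [-3.4, -1.0, 4.7]
opening: -0.0002
clock: 10.45
ee_pos: [0.5299, 0.1662, 0.052]
ee_rot: [[-0.001, 0.536, -0.844], [-0.0, -0.844, -0.536], [-1.0, -0.0, 0.001]]
ft_force: [-4.6, 0.5, 5.1]
opening: -0.0
clock: 10.95
ee_pos: [0.5316, 0.1733, 0.0521]
ee_rot: [[-0.0, 0.341, -0.94], [0.0, -0.94, -0.341], [-1.0, -0.0, 0.0]]
ft_force: [-4.1, 0.5, 5.7]
opening: 0.0002
clock: 11.35
ee_pos: [0.5316, 0.1723, 0.125]
ee_rot: [[-0.001, 0.342, -0.94], [-0.0, -0.94, -0.342], [-1.0, -0.0, 0.001]]
ft_force: [0.7, -0.2, 0.9]
opening: -0.0004
clock 11.35 pos [0.5316 0.1723 0.125 ] off [-29.4   8.3  70. ] F [ 0.7 -0.2  0.9] j7 -1.83 j6 0.88
arc row [ 0.      -0.00146 -0.00112]
to target [0.0151 0.0899 0.0696]
```

View pics/s5.png

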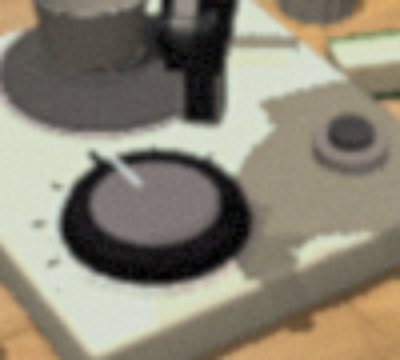

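```bash
python3 -c "
from h import *
print(angle((142,186),(107,154)))
print([proj('scene',p) for p in ([.4977,.0627,.06],[.4955,.0694,.06])])"
python3 -m handwheel '{"delta_pos":[[0,0.018,0.014],[0,0.018,0.014],[0,0.018,0.014],[0,0.018,0.014],[0,0.018,0.014]],"yaw":[0,0,0,0,0],"hand":[0,0,0,0,0]}'
python3 -m handwheel '{"delta_pos":[[0,0,0],[0.02,0,0],[0.02,0,0],[0,0,0]],"yaw":[0,0,0,0],"hand":[0,0,0,0]}'
python3 -c "
from h import *
plan(.06,[.497,.065,.06])
cv2.imwrite('pics/t6.png',cv2.resize(arm.read_camera('top')[145:275,195:345],None,fx=4,fy=4))
cv2.imwrite('pics/s6.png',cv2.resize(arm.read_camera('scene')[180:300,230:350],None,fx=5,fy=5))"
```

```text
1.5101344192286152
[array([317.54054614, 230.26259741]), array([317.21740607, 232.19686675])]
clock: 11.9
ee_pos: [0.4967, 0.063, 0.1244]
ee_rot: [[0.001, 0.342, -0.94], [-0.0, -0.94, -0.342], [-1.0, 0.0, -0.001]]
ft_force: [0.8, -0.7, -0.5]
opening: -0.0001
clock: 12.3
ee_pos: [0.4959, 0.0642, 0.0825]
ee_rot: [[-0.003, 0.342, -0.94], [0.0, -0.94, -0.342], [-1.0, -0.001, 0.003]]
ft_force: [-0.6, 0.4, 0.7]
opening: -0.0001
clock 12.3 pos [0.4959 0.0642 0.0825] off [-65.1 -99.8  27.5] F [-0.6  0.4  0.7] j7 -1.66 j6 0.74
arc row [ 0.      -0.00585  0.00411]
to target [ 0.0225 -0.0003 -0.0013]
```

View pics/s6.png

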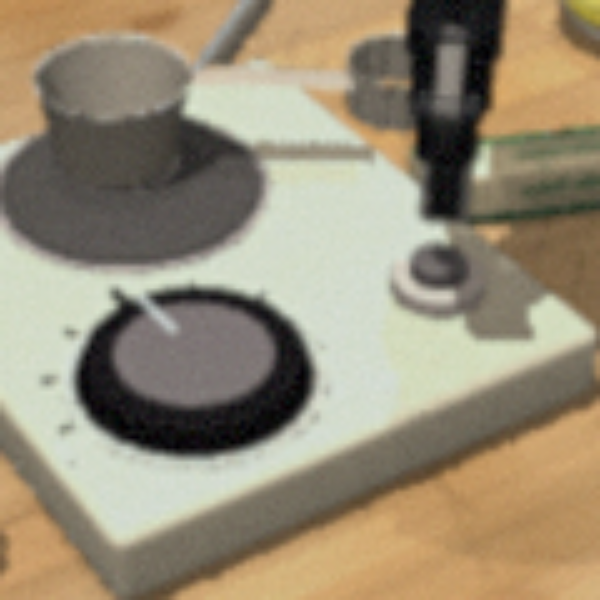

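View pics/t6.png

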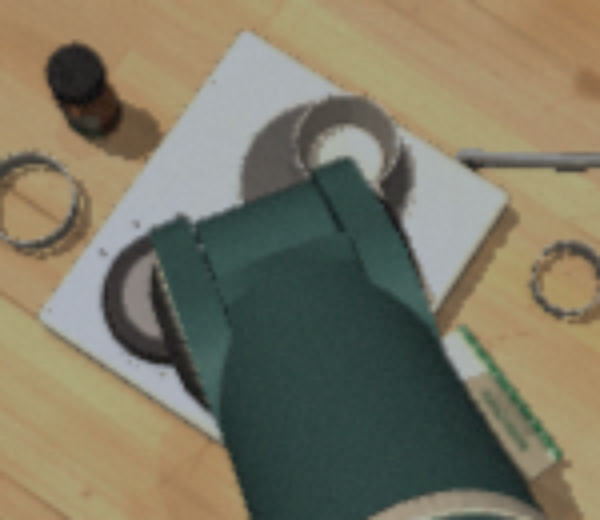

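The line is at the long mark (measured 1.51, and the mark itself reads 1.53 in that view). The fingertip is over the button, so I'll press.

```bash
python3 -m handwheel '{"delta_pos":[[0.012,0,-0.001],[0.006,0,0],[0.003,0,0],[0.002,0,0],[0,0,0]],"yaw":[0,0,0,0,0],"hand":[0,0,0,0,0]}'
python3 -m handwheel '{"delta_pos":[[0.0015,0,0],[0.0015,0,0],[0.001,0,0],[0,0,0]],"yaw":[0,0,0,0],"hand":[0,0,0,0]}'
```

```text
clock: 12.9
ee_pos: [0.4977, 0.0645, 0.0609]
ee_rot: [[-0.0, 0.342, -0.94], [0.0, -0.94, -0.342], [-1.0, -0.0, 0.0]]
ft_force: [1.0, 0.3, 0.4]
opening: -0.0006
clock: 13.3
ee_pos: [0.498, 0.0645, 0.057]
ee_rot: [[0.0, 0.342, -0.94], [0.0, -0.94, -0.342], [-1.0, -0.0, -0.0]]
ft_force: [0.2, -0.4, 3.8]
opening: 0.0
```

```bash
python3 -m handwheel '{"delta_pos":[[0.001,0,0],[0.001,0,0],[0.0008,0,0],[0,0,0]],"yaw":[0,0,0,0],"hand":[0,0,0,0]}'
python3 -m handwheel '{"delta_pos":[[0.0006,0,0],[0,0,0]],"yaw":[0,0],"hand":[0,0]}'
python3 -m handwheel '{"delta_pos":[[0.0006,0,0],[0,0,0]],"yaw":[0,0],"hand":[0,0]}'
```

```text
clock: 13.7
ee_pos: [0.4979, 0.0645, 0.0542]
ee_rot: [[0.0, 0.342, -0.94], [0.0, -0.94, -0.342], [-1.0, -0.0, -0.0]]
ft_force: [1.4, 0.2, 5.4]
opening: -0.0002
clock: 13.9
ee_pos: [0.498, 0.0645, 0.0539]
ee_rot: [[0.0, 0.342, -0.94], [-0.0, -0.94, -0.342], [-1.0, 0.0, -0.0]]
ft_force: [-1.6, -0.2, 12.6]
opening: -0.0001
clock: 14.1
ee_pos: [0.4981, 0.0645, 0.0537]
ee_rot: [[0.001, 0.342, -0.94], [-0.0, -0.94, -0.342], [-1.0, 0.0, -0.0]]
ft_force: [-5.0, -0.8, 22.8]
opening: -0.0
```

The button bottomed out at z = 0.054, with the force rising steeply. I'll release, retreat and check.

```bash
python3 -m handwheel '{"delta_pos":[[-0.003,0,0],[-0.006,0,0],[-0.03,0,0],[-0.04,0,0],[-0.04,0,0]],"yaw":[0,0,0,0,0],"hand":[0,0,0,0,0]}'
python3 -m handwheel '{"delta_pos":[[0,0.03,0.03],[0,0.03,0.03],[0,0.03,0.03],[0,0.03,0.03],[0,0.03,0.03]],"yaw":[0,0,0,0,0],"hand":[0,0,0,0,0]}'
python3 -m handwheel '{"delta_pos":[[0,0.03,0.02],[0,0.03,0.02],[0,0.03,0.02],[0,0,0],[0,0,0]],"yaw":[0,0,0,0,0],"hand":[0,0,0,0,0]}'
python3 - <<'E'
from h import *
for n in("top","scene"): cv2.imwrite(f"pics/{n}7.png",arm.read_camera(n))
a=cv2.imread("pics/top7.png");b=cv2.imread("pics/scene7.png")
cv2.imwrite("pics/ca7.png",cv2.resize(a[145:265,195:345],None,fx=5,fy=5,interpolation=cv2.INTER_CUBIC))
cv2.imwrite("pics/cb7.png",cv2.resize(b[180:300,190:350],None,fx=5,fy=5,interpolation=cv2.INTER_CUBIC))
a0=cv2.imread("pics/top0.png");b0=cv2.imread("pics/scene0.png")
d=[(cv2.absdiff(x,y).max(2)>45).astype(np.uint8)*255 for x,y in((a,a0),(b,b0))]
cv2.imwrite("pics/d7.png",cv2.resize(np.hstack(d),(800,300),interpolation=cv2.INTER_AREA))
E
```

```text
clock: 14.6
ee_pos: [0.4969, 0.0644, 0.1731]
ee_rot: [[-0.002, 0.342, -0.94], [0.0, -0.94, -0.342], [-1.0, -0.001, 0.002]]
ft_force: [0.8, -0.3, 1.2]
opening: 0.0
clock: 15.1
ee_pos: [0.4067, -0.1291, 0.1721]
ee_rot: [[-0.0, 0.342, -0.94], [0.0, -0.94, -0.342], [-1.0, -0.0, 0.0]]
ft_force: [1.2, -1.4, -0.4]
opening: -0.0002
clock: 15.6
ee_pos: [0.382, -0.2331, 0.1718]
ee_rot: [[-0.001, 0.34, -0.94], [0.001, -0.94, -0.34], [-1.0, -0.001, 0.0]]
ft_force: [0.7, 0.7, -0.8]
opening: 0.0001
```

View pics/ca7.png

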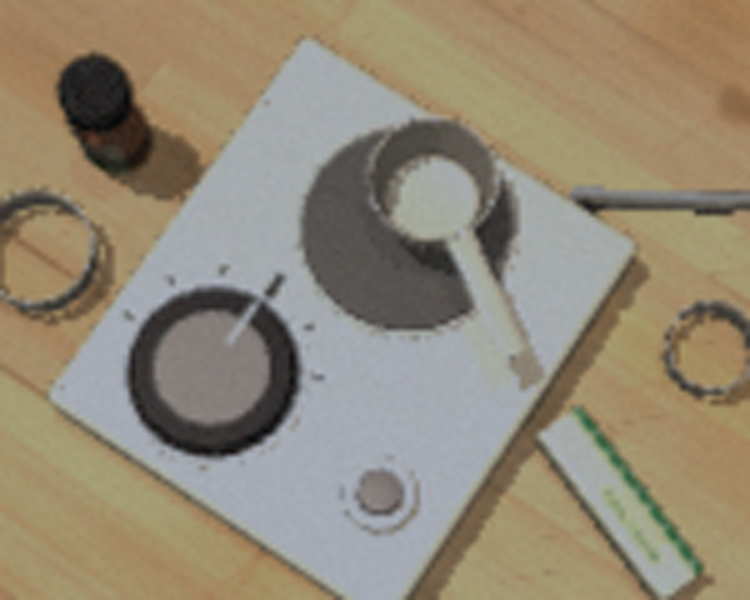

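View pics/cb7.png

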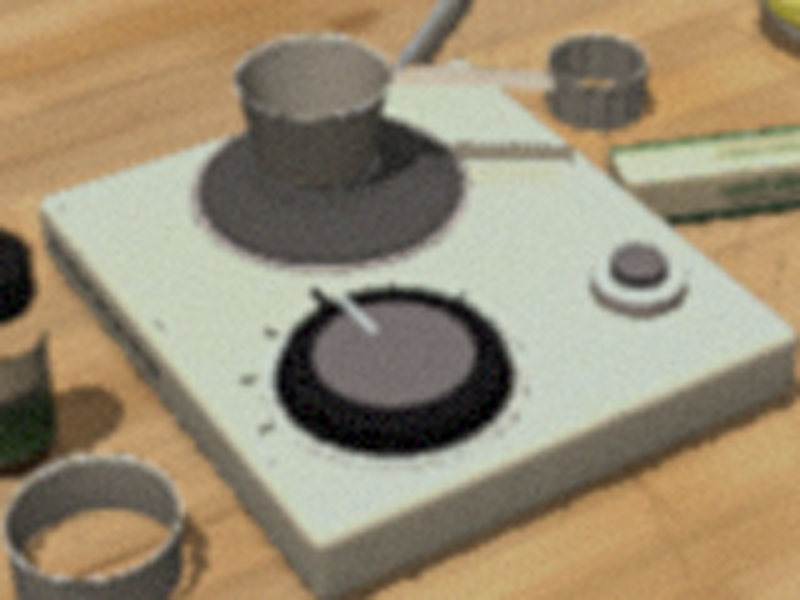

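View pics/d7.png

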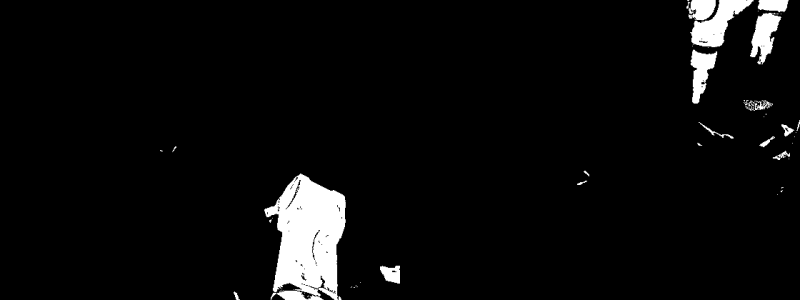

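The top view shows the line from (230,342) running straight into the long mark at (277,285). The button is up at (380,491). The difference image shows only the line and the arm with its shadow changed.

```bash
python3 -c "
from workcell import arm
print(arm.finish_job())"
```

```text
the job is handed in; nothing more can be done
None
```

I turned the dial to the long thick mark and then pressed the button, and handed the job in at about 15.7 s of the 53 s allowed.

- **Dial:** it started at detent 0. I turned it with three clockwise strokes of the shut fingertips, about 30 mm off the axis, pressing with 5 to 6 N. I lifted after each stroke, and the line read 0.48, 1.03 and 1.51 rad. That camera reads the marks 0.03 to 0.04 rad low, so these match the detents at 0.524, 1.047 and 1.571.
- **Button:** I pushed it down until it bottomed out at z = 0.054 m, 6 mm below its rest height. The force rose to about 23 N against the stop. I then let go and moved the arm away.
- **Last checks:** the final pictures show the white line in line with the long mark and the button back up. Compared with the first pictures, only the line, the arm and its shadow have changed, so the plate, cup and surroundings show no shift.
- **Disagreement:** the two cameras differed by about 7 mm on the button's position, and heights found from both views came out 1 to 8 mm low on clear points. I used the known heights with the top view mainly, and the contact heights felt by the finger agreed with those.

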